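# Clean the welding stylus and test it on the contact disc

## Task

Take the blue welding stylus from its rest and dip its copper tip into the white cleaning pot. Then bring it in tilted under the stand's clear shield, aim it squarely at the brass contact disc and hold the tip on the disc's centre, lightly and steadily, for one second. Finally lay the stylus back in its rest, tip the same way as before, and let go, leaving everything else where it was.

Things in the scene. Friction and masses are not known exactly. Their poses are not given: they have to be found in the camera images.
- stylus: Welding stylus, 195 mm long, about 0.15 kg. Origin on its axis at the grip point, +x to the tip, z up. Blue square handle 24 x 24 mm from x = -80 to +25 mm, black round barrel 16 mm thick to x = +85, copper nose narrowing to 5 mm at the tip, x = +115. It lies level in the rest, sides upright, axis 60 mm above the table; grip it across y at the origin
- stylus_tip (a point): End of the stylus's copper tip, 115 mm along +x from its origin
- rest: Grey fixed rest, base 150 x 64 x 8 mm, origin under its centre, +x the way the stylus's tip points. Forks 12 mm thick at x = -55 mm (handle: floor 48 mm high, 28 mm wide) and +55 mm (barrel: floor 52 mm high, 20 mm wide), flared sides up to 73 mm; free room for fingers between. The stylus's origin belongs over the rest's origin at z = 60 mm
- pot: White ceramic cleaning pot, loose, 0.35 kg, empty, round and open on top: 80 mm outside diameter at the rim, 64 mm at the foot, wall 4 mm, 48 mm high. Origin at the centre of its underside, z up
- stand: Fixed black welding stand. Origin on the table under the disc; +x is the side the disc faces, open for the approach. Base plate 150 x 110 x 6 mm (x = -65 to +85 mm), upright 60 mm wide at x = -61 mm, flat clear shield 96 mm wide over the disc: x = -65 to +27 mm, underside 148 mm, top 157 mm above the table
- disc: Brass contact disc of 36 mm diameter on the stand, with a small dark ring at its centre. Origin at the centre of its front face, 95 mm above the table; its +z is the outward normal, which points to the stand's +x and 35 degrees above level. Spring-mounted: yields 4 mm inward along its normal, about 2.5 N per mm, then stops hard
- spool: Bystander: cream spool of gold chain, 64 mm diameter, 24 mm high, loose; origin at the centre of its underside
- pliers: Bystander: pliers with blue handles, 150 mm long, 16 mm high, loose, lying flat; origin under the pivot, +x towards the jaws

How it is judged:
On the way, in this order (a step that is already met when the one before it is completed fails the run):
1. The stylus's tip is dipped into the pot: at least 13 mm below the rim, within 32 mm of the pot's axis, for 0.2 s (z of stylus_tip in the frame of pot between 0 and 0.035 m and horizontal distance between stylus_tip and pot below 0.032 m), for 0.2 s.
2. The tip is held on the disc for 1 s without a break: within 8 mm of its centre, the stylus's axis within 15 degrees of the disc's normal, pressing with 1.5 to 9 N, moving slower than 15 mm/s (distance between stylus_tip and disc below 0.008 m and angle between the x axis of stylus and the z axis of disc, either way round below 0.262 rad and contact force between stylus and disc between 1.5 and 9 N and linear speed of stylus below 0.015 m/s), for 1 s.
At the end, for the whole second after the job is handed in: The stylus lies still and level (within 4 degrees) in both forks of its rest, tip as at the start, within 15 mm along, 10 mm across and 5 mm in height of its place there. The pot stands upright within 25 mm, spool and pliers within 20 mm, of where they began (x of stylus in the frame of rest between -0.015 and 0.015 m and y of stylus in the frame of rest between -0.01 and 0.01 m and z of stylus in the frame of rest between 0.055 and 0.065 m and x of stylus_tip in the frame of rest above 0.09 m and angle between stylus's own x axis and vertical between 1.5 and 1.64 rad and linear speed of stylus below 0.01 m/s and distance of pot from where it was at the start of the episode below 0.025 m and angle between pot's own z axis and vertical below 0.1 rad and distance of each of spool, pliers from where it was at the start of the episode below 0.02 m); the robot touches nothing.
It fails at once if The disc is pressed with more than 20 N by anything (contact force between anything else and disc above 20 N).
It fails at once if The stylus presses on the pot with more than 15 N (contact force between stylus and pot above 15 N).
It fails at once if The pot is tipped by more than 20 degrees (angle between pot's own z axis and vertical above 0.35 rad).
It fails at once if The spool or the pliers are pushed more than 20 mm away (distance of any of spool, pliers from where it was at the start of the episode above 0.02 m).
It also fails if it takes over 72 s, if anything falls off the work surface, if the arm or the gripper's body presses on something with over 40 N, if the wrist force passes 120 N, or if a joint passes its speed limit or range.

## Robot

A 7-joint arm with a two-finger parallel gripper is mounted at the origin on the work surface. World frame = base frame: x ahead of the robot, y to its left, z up, the work surface at z = 0. Lengths are in m, angles in rad, forces in N, time in s.
With the tool pointing down it reaches from about 0.375 to 0.925 m from the base axis. Payload 3.1 kg.
Tool frame: the origin (TCP) lies between the finger pads; the fingertips stand r.tip_extent ahead of it and the grasp point (between the pads) lies 11 mm behind it (r.tip_extent is the distance from the TCP to the fingertips, in m); z points along the fingers, y is the line along which they close (so a half turn about z gives the same grasp; the last joint's range is limited). The gripper opens to 85 mm and grips with 20 to 120 N. Pads are 22 mm wide; open, the fingers measure 114 mm over their backs; the gripper's body (76 mm by 85 mm) begins 54 mm behind the grasp point. The pads swing forward as they close: fully open they stand 13 mm farther back than shut.
Start: joints at [1.054, 0.383, 0.044, 1.598, -0.018, 1.161, -0.05], TCP at [0.264, -0.594, 0.239] pointing down, gripper open.
Joint ranges: [-2.61, 2.61], [-0.41, 2.15], [-1.48, 1.57], [0, 2.5], [-1.57, 4.71], [0.05, 1.97], [-2.85, 2.85]. Speed limits (rad/s): [2.79, 2.79, 3.14, 3.14, 3.14, 3.14, 3.14].

## Interface

Orientations are given as [roll, pitch, yaw] about the fixed x, y, z axes, in that order (R = Rz(yaw) Ry(pitch) Rx(roll)).
In Python, from cell import r gives the robot as it stands.
- The arm moves only by the tool servo_tool, never from a script. Its argument "moves" is a list that holds one entry, the list of rows, each a list of 7 numbers: the shift along the tool's x, y, z in units of 5 cm (1.0 is 5 cm), then the turn, a rotation vector about the tool's x, y, z in units of 6 degrees (1.0 is 6 degrees), then the closure, from 0 (fully open) to 1 (shut). A call has 1 to 5 rows; each row shifts and turns the commanded pose from where the row before left it, along the tool's axes as they then stand; what a row does not reach is not made up. A row lasts 1/10 s, in which the tool goes at most 50 mm and 8.59 degrees, less where a joint would pass 70% of its speed; a pose out of reach is approached as far as the arm can. A call with a number of a shift or a turn outside -1 to 1 is refused whole. A call with a gripper value outside its range is refused whole. The fingers move at their own pace and stop on an object; "newtons" is the grip in N (left out, the last holds). Time passes only in rows, so rows that do not move let the fingers close. It gives the time, the measured TCP pose, the force, the opening and the grip force at its end, in the units of the state.
- r.observe(): the state, without advancing time (a new reading comes with each control period).
- r.camera(name): name is "side" or "top"; returns (picture, depth): 400x640x3 uint8, red, green, blue; 400x640 float32, m along the optical axis (not along the pixel's ray), 0 where there is no reading.
- r.camera_params(name): a dict with "fx", "fy", "cx", "cy" (pixels), "k1" (the pictures are not rectified: a ray, as slopes to the right and down, at radius r is drawn at 1 + k1 r^2 times it, then the intrinsics apply), "R" (3x3) and "t" (3): a world point X has camera coordinates R X + t. Camera axes: x right, y down, z forward; pixel columns grow to the right and rows downward; lengths in m; the calibration is good to about 2 mm. A picture is of the moment at which its call begins. camera_params takes no time and is no camera call.
- r.hand_in(): hands the job in; it is judged then, once.
The state is a dict: "clock": time; "qpos": joint angles; "qd": joint speeds; "joint_efforts": joint torques, N m; "tool_pos": TCP position; "eef_rot": TCP orientation; "ft_force": force on the tool from outside, world axes, zero at the start; "wrist_torque": the same for the moment, N m; "gripper_width": finger opening in m; "grasp_force": force on a finger pad.
Only numpy, scipy, OpenCV 4.12 (cv2) and the standard library are available. Lean on these libraries where they do the work, as an engineer would, in place of code of your own. Each camera call takes 0.05 s, during which the arm holds its last target. There are 200 camera calls.

## Working session

There is one attempt and no reset: what is moved stays moved. The work goes in short steps, Python scripts to look and compute and a tool call to move; the robot and the scene stay as the last step left them, time stands still between calls to the robot, and variables do not carry over. Pictures are saved under pics/ and viewed, at most 11 in all, crops included, and the job is handed in when it is done.

Besides the shell and the picture viewer there is one more tool, called as name([rows], argument=value, ...), one row to a line, values as JSON. servo_tool: Moves the arm, as the interface text tells. Its arguments: {"type":"object","properties":{"moves":{"type":"array","items":{"type":"array","items":{"type":"array","items":{"type":"number","minimum":-1,"maximum":1}}}},"newtons":{"type":"number"}},"required":["moves"]}

```bash
ls; mkdir -p pics
python3 - <<'E'
from cell import r
import cv2,numpy as np
print(r.observe(), r.tip_extent)
for n in("top","side"):
    p,d=r.camera(n); cv2.imwrite(f"pics/{n}0.png",p[:,:,::-1]); np.savez(f"{n}0.npz",p=p,d=d)
    print(n,r.camera_params(n))
E
```

```text
pics
{'clock': 0.0, 'qpos': array([ 1.05418719,  0.38385136,  0.04381004,  1.59958199, -0.01784752,
        1.16118641, -0.04992745]), 'qd': array([-0.0005461 ,  0.00276819, -0.0009573 , -0.00069548, -0.00182459,
       -0.00014795,  0.00023032]), 'joint_efforts': array([ 6.81498550e-04, -4.33460248e+01,  1.02450639e+00, -2.49518037e+01,
        1.05945344e-02,  1.14132490e-02,  8.32833535e-08]), 'tool_pos': array([ 0.26395783, -0.59298312,  0.23787249]), 'eef_rot': array([-3.13896339e+00,  1.81367523e-04,  4.18904710e-01]), 'ft_force': array([ 0.34863596,  0.29431194, -0.23177197]), 'wrist_torque': array([-0.03867426,  0.00574508, -0.02508684]), 'grasp_force': 0.0, 'gripper_width': 0.08548421967711235} 0.008
top {'fx': 397.5082111520411, 'fy': 397.5082111520411, 'cx': 322.2592693879548, 'cy': 199.75395503153993, 'k1': -0.030758670312261493, 'R': array([[-0.02056259, -0.99945769, -0.02571973],
       [-0.99913459,  0.02147265, -0.03562294],
       [ 0.03615589,  0.02496497, -0.99903428]]), 't': array([5.19479399e-04, 5.22590097e-01, 1.02619160e+00])}
side {'fx': 392.60437338039264, 'fy': 392.60437338039264, 'cx': 317.0027391382735, 'cy': 196.06019873448483, 'k1': -0.03274119445599747, 'R': array([[-0.96021039, -0.2792467 , -0.00415766],
       [-0.17737674,  0.62128681, -0.7632432 ],
       [ 0.21571625, -0.73213658, -0.64609792]]), 't': array([0.49299935, 0.1602613 , 0.77658238])}
```

View pics/top0.png

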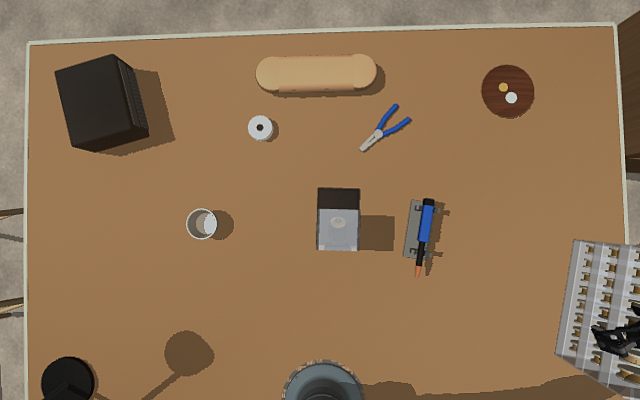

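View pics/side0.png

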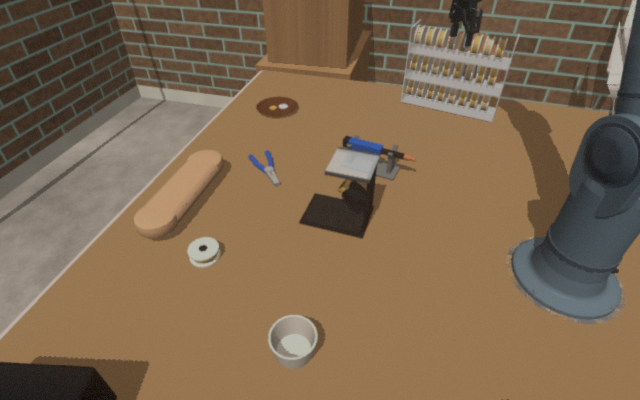

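Top view: stylus at about (426,225), tip (418,275) toward the robot; stand at (338,220), with its open side up (+x world); pot (202,223), spool (260,128), pliers (385,128). The side view agrees, with the brass disc near (345,187). Next come zoomed crops of the stand and stylus.

```bash
cat > h.py <<'E'
from cell import r
import cv2,numpy as np
def ray(n,uv):
    c=r.camera_params(n); K=np.array([[c['fx'],0,c['cx']],[0,c['fy'],c['cy']],[0,0,1.]])
    # k1 model: drawn = ray*(1+k1 r^2)
    q=cv2.undistortPoints(np.float64(uv).reshape(-1,1,2),K,np.array([c['k1'],0,0,0.]))[:,0]
    R=np.array(c['R']); o=-R.T@c['t']
    return o,np.c_[q,np.ones(len(q))]@R
def plane(n,uv,z):
    o,d=ray(n,uv); return o+d*((z-o[2])/d[:,2])[:,None]
def proj(n,X):
    c=r.camera_params(n);K=np.array([[c['fx'],0,c['cx']],[0,c['fy'],c['cy']],[0,0,1.]])
    return cv2.projectPoints(np.float64(X).reshape(-1,1,3),cv2.Rodrigues(np.array(c['R']))[0],np.float64(c['t']),K,np.array([c['k1'],0,0,0.]))[0][:,0]
def tri(ua,ub):
    o1,d1=ray('top',[ua]);o2,d2=ray('side',[ub]);A=np.c_[d1[0],-d2[0]]
    s=np.linalg.lstsq(A,o2-o1,rcond=None)[0];a=o1+s[0]*d1[0];b=o2+s[1]*d2[0]
    return (a+b)/2,np.linalg.norm(a-b)
E
python3 - <<'E'
from h import *
for n,(x,y,w,h),k in(("top",(305,180,150,110),5),("side",(295,125,130,115),5)):
    p=np.load(n+"0.npz")['p'][y:y+h,x:x+w,::-1]
    cv2.imwrite(f"pics/{n}crop.png",cv2.resize(p,None,fx=k,fy=k,interpolation=cv2.INTER_NEAREST))
p=np.load("top0.npz")['p'];d=np.load("top0.npz")['d'];hsv=cv2.cvtColor(p,cv2.COLOR_RGB2HSV)
m=((hsv[...,0]>100)&(hsv[...,0]<130)&(hsv[...,1]>120)&(hsv[...,2]>60)).astype(np.uint8)
m[:,:400]=0;m[:180]=0;m[290:]=0;m[:,450:]=0
ys,xs=np.nonzero(m);print("blue",len(xs),cv2.minAreaRect(np.c_[xs,ys].astype(np.float32)), xs.mean(),ys.mean())
P=plane("top",np.c_[xs,ys],0.072);print(P.mean(0));rc=cv2.minAreaRect(np.float32(P[:,:2]));print(rc)
print("depth z", np.median(d[m>0]))
c=((hsv[...,0]<14)&(hsv[...,1]>110)&(p[...,0]>150)).astype(np.uint8);c[:258]=0;c[285:]=0;c[:,:405]=0;c[:,430:]=0
ys,xs=np.nonzero(c);print("copper",np.c_[xs,ys].tolist()[-6:],len(xs))
print(plane("top",[[318,188],[360,188]],.006),plane("top",[[202,223],[260,128]],.048))
E
```

```text
blue 409 ((425.14056396484375, 222.94325256347656), (11.17731761932373, 36.963130950927734), 8.972626686096191) 425.11735941320296 222.89731051344742
[ 0.458571   -0.26098141  0.072     ]
((0.45850011706352234, -0.2610546052455902), (0.027114272117614746, 0.08992481976747513), 79.4072494506836)
depth z 0.9650551
copper [[417, 276], [418, 276], [415, 277], [416, 277], [417, 277], [418, 277]] 49
[[ 5.53617411e-01  1.27606323e-04  6.00000000e-03]
 [ 5.51185047e-01 -1.09551327e-01  6.00000000e-03]] [[0.46879882 0.29399567 0.048     ]
 [0.70671846 0.14288526 0.048     ]]
```

View pics/topcrop.png

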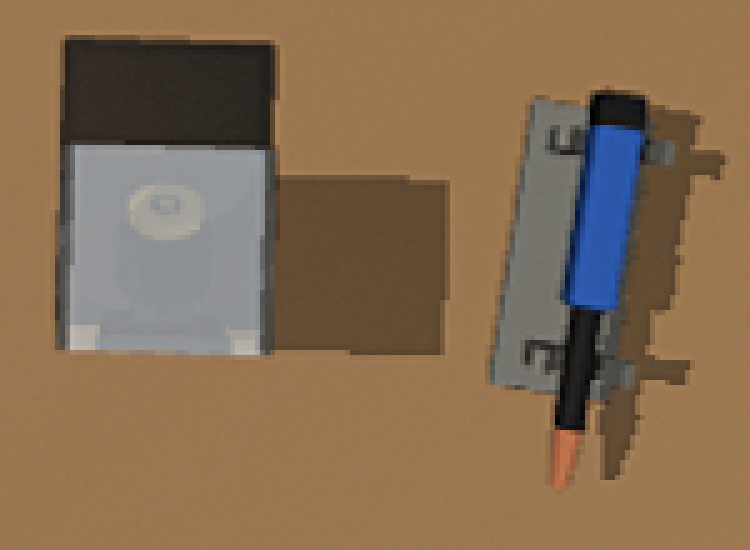

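View pics/sidecrop.png

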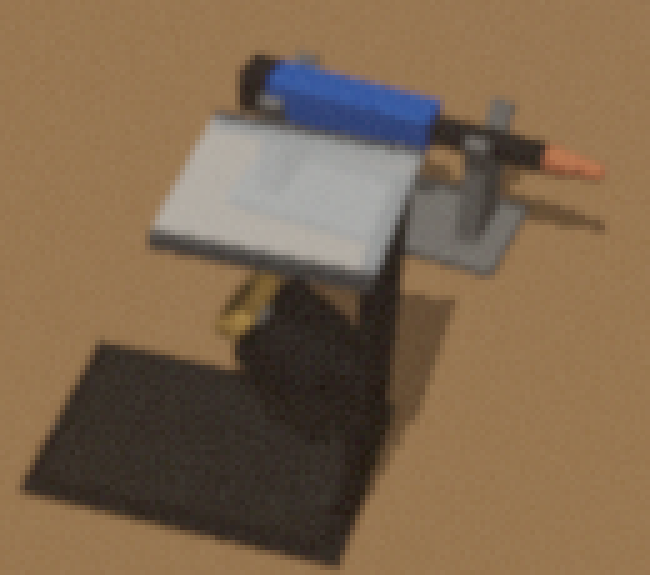

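The crops are clear. Top crop: disc ring at crop (164,204), i.e. px (337.3,220.3); base far edge at px row 187.5; tip at px (416.5,277.5). The handle's black end cap starts at px row 198.

Run:
```python
from h import *
f=lambda a,b:[305+a/5-.5,180+b/5-.5]
np.set_printoptions(precision=4,suppress=True)
print("ring",plane("top",[f(164,204)],.095))
print("base far corners",plane("top",[f(65,38),f(275,42)],.006))
print("shield far, near corners",plane("top",[f(66,145),f(272,150),f(62,350),f(270,354)],.157))
print("tip",plane("top",[f(559,490)],.060), "barrel start/end",plane("top",[f(591,308),f(570,430)],.060+.0))
print("cap top mid",plane("top",[f(620,92)],.072),"blue front mid",plane("top",[f(592,306)],.072))
print("rest top corners L-far, L-near, R-near",plane("top",[f(533,97),f(491,383),f(608,402)],.008))
T=np.load("top0.npz");p=T['p'];d=T['d'];hsv=cv2.cvtColor(p,cv2.COLOR_RGB2HSV)
m=((hsv[...,0]>100)&(hsv[...,0]<130)&(hsv[...,1]>120)&(hsv[...,2]>60))
R=[];L=[]
for y in range(208,239):
    xs=np.nonzero(m[y,405:445])[0]+405; R.append([xs.max()+.5,y]);L.append([xs.min()-.5,y])
for e in(R,L):
    P=plane("top",e,.072); k=np.polyfit(P[:,0],P[:,1],1);print("edge slope",k,np.degrees(np.arctan(k[0])))
# pot rim ellipse
g=((hsv[...,1]<60)&(p.min(2)>110)).astype(np.uint8)
for nm,(x,y,w,h),z in(("pot",(180,200,45,45),.048),("spool",(240,108,40,40),.024)):
    q=np.zeros_like(g);q[y:y+h,x:x+w]=g[y:y+h,x:x+w]
    c=max(cv2.findContours(q,0,2)[0],key=cv2.contourArea);P=plane("top",c[:,0].astype(float),z)
    (a,b),rad=cv2.minEnclosingCircle(np.float32(P[:,:2]));print(nm,a,b,rad)
S=np.load("side0.npz")['p'];h2=cv2.cvtColor(S,cv2.COLOR_RGB2HSV)
c2=((h2[...,0]<14)&(h2[...,1]>100)&(S[...,0]>150));c2[:150]=0;c2[165:]=0;c2[:,:400]=0;c2[:,420:]=0
ys,xs=np.nonzero(c2);i=xs.argmax();print("side copper tip",xs[i],ys[xs==xs[i]].mean())
print(tri(f(559,490),[295+604/5-.5,125+172/5-.5]))
print("disc ctr proj side",(proj("side",plane("top",[f(164,204)],.095))+.5-[295,125])*5)
```

```text
ring [[ 0.4696 -0.0474  0.095 ]]
base far corners [[ 0.556   0.0014  0.006 ]
 [ 0.5515 -0.1083  0.006 ]]
shield far, near corners [[ 0.4978 -0.0036  0.157 ]
 [ 0.4937 -0.0953  0.157 ]
 [ 0.4067  0.      0.157 ]
 [ 0.4032 -0.0923  0.157 ]]
tip [[ 0.3249 -0.2385  0.06  ]] barrel start/end [[ 0.4137 -0.2565  0.06  ]
 [ 0.3542 -0.2446  0.06  ]]
cap top mid [[ 0.5192 -0.271   0.072 ]] blue front mid [[ 0.4155 -0.2544  0.072 ]]
rest top corners L-far, L-near, R-near [[ 0.5198 -0.2413  0.008 ]
 [ 0.3723 -0.2155  0.008 ]
 [ 0.3613 -0.2756  0.008 ]]
edge slope [-0.1931 -0.186 ] -10.930307906042595
edge slope [-0.1824 -0.1636] -10.339318076171288
pot 0.4675213098526001 0.2965887486934662 0.03982383385300636
spool 0.7134106755256653 0.14724260568618774 0.03376469761133194
side copper tip 415 158.5
(array([ 0.3257, -0.2379,  0.0626]), np.float64(0.0006664033706521722))
disc ctr proj side [[239.1056 300.0971]]
```

```bash
cat > plan.py <<'E'
import numpy as np
from scipy.spatial.transform import Rotation as Ro
from cell import r
np.set_printoptions(precision=4,suppress=True)
O=np.array([.4395,-.2592,.060]); HO=np.radians(169.6)   # stylus at rest: origin, heading
DC=np.array([.4694,-.0485,.095]); HD=np.radians(177.7)  # disc centre, stylus heading when facing it
POT=np.array([.4675,.2966,0])
def state():
    s=r.observe(); return np.array(s['tool_pos']),Ro.from_euler('xyz',s['eef_rot']),s
def tool(heading,tilt):   # tool attitude: x = -stylus x, z = down rel. stylus
    sx=np.array([np.cos(heading)*np.cos(tilt),np.sin(heading)*np.cos(tilt),-np.sin(tilt)])
    y=np.cross([0,0,1.],sx); y/=np.linalg.norm(y)      # stylus y
    return Ro.from_matrix(np.c_[-sx,y,np.cross(-sx,y)]),sx
def tcp_for_tip(tip,heading,tilt,a=.115):
    R,sx=tool(heading,tilt); return np.asarray(tip)-a*sx+.011*R.as_matrix()[:,2],R
def rows(p1,R1,n,p0=None,R0=None):
    p,R,s=state()
    if p0 is not None:p,R=p0,R0
    w=(R.inv()*R1).as_rotvec(); D=(np.asarray(p1)-p)/n
    for i in range(n):
        Ri=R*Ro.from_rotvec(w*(i)/n)
        print(np.round(np.r_[Ri.inv().apply(D)/.05, np.degrees(w)/n/6],3).tolist())
    print('--')
E
python3 - <<'E'
from plan import *
R,_=tool(HO,0); print(R.as_matrix(), R.as_euler('xyz'))
a=np.array([.4395,-.2592,.149]);rows(a,R,10)
E
```

```text
[[ 0.9836 -0.1805  0.    ]
 [-0.1805 -0.9836 -0.    ]
 [ 0.      0.     -1.    ]] [ 3.1416  0.     -0.1815]
[0.592, -0.467, 0.179, -0.002, 0.001, 0.573]
[0.563, -0.502, 0.179, -0.002, 0.001, 0.573]
[0.532, -0.534, 0.179, -0.002, 0.001, 0.573]
[0.499, -0.565, 0.179, -0.002, 0.001, 0.573]
[0.464, -0.594, 0.179, -0.002, 0.001, 0.573]
[0.428, -0.621, 0.179, -0.002, 0.001, 0.573]
[0.39, -0.646, 0.179, -0.002, 0.001, 0.573]
[0.35, -0.668, 0.178, -0.002, 0.001, 0.573]
[0.309, -0.688, 0.178, -0.002, 0.001, 0.573]
[0.268, -0.705, 0.178, -0.002, 0.001, 0.573]
--
```

servo_tool([
  [[0.59,-0.47,0.18,0,0,0.57,0],[0.56,-0.5,0.18,0,0,0.57,0],[0.53,-0.53,0.18,0,0,0.57,0],[0.5,-0.57,0.18,0,0,0.57,0],[0.46,-0.59,0.18,0,0,0.57,0]],
])

```text
clock: 0.6
tool_pos: [0.3518, -0.4254, 0.1934]
eef_rot: [-3.141, 0.001, 0.118]
ft_force: [0.9, -0.3, -0.6]
gripper_width: 0.0854
grasp_force: 0.0
```

servo_tool([
  [[0.43,-0.62,0.18,0,0,0.57,0],[0.39,-0.65,0.18,0,0,0.57,0],[0.35,-0.67,0.18,0,0,0.57,0],[0.31,-0.69,0.18,0,0,0.57,0],[0.27,-0.7,0.18,0,0,0.57,0]],
])

```text
clock: 1.1
tool_pos: [0.4392, -0.2584, 0.1486]
eef_rot: [-3.141, 0.001, -0.181]
ft_force: [0.1, -0.3, -0.5]
gripper_width: 0.0856
grasp_force: 0.0
```

servo_tool([
  [[0,0,0,0,0,0,0],[0,0,0,0,0,0,0],[0,0,0,0,0,0,0]],
])

```text
clock: 1.4
tool_pos: [0.4384, -0.2612, 0.1492]
eef_rot: [3.141, 0.0, -0.179]
ft_force: [-0.9, -0.7, -0.2]
gripper_width: 0.0853
grasp_force: 0.0
```

Run:
```python
from plan import *
p,R,s=state();print(s['clock'],p,s['eef_rot'],s['qpos'],s['ft_force'])
R1,_=tool(HO,0);rows([.4395,-.2592,.049],R1,5)
```

```text
1.4 [ 0.4384 -0.2612  0.1492] [ 3.1409  0.0004 -0.1795] [ 0.5332  0.2316 -0.0857  2.0076  0.026   0.9036 -1.3166] [-0.9149 -0.7475 -0.2002]
[0.003, -0.009, 0.401, 0.001, 0.001, 0.004]
[0.003, -0.009, 0.401, 0.001, 0.001, 0.004]
[0.003, -0.009, 0.401, 0.001, 0.001, 0.004]
[0.003, -0.009, 0.401, 0.001, 0.001, 0.004]
[0.003, -0.009, 0.401, 0.001, 0.001, 0.004]
--
```

servo_tool([
  [[0,0,0.4,0,0,0,0],[0,0,0.4,0,0,0,0],[0,0,0.4,0,0,0,0],[0,0,0.4,0,0,0,0],[0,0,0.4,0,0,0,0]],
])

```text
clock: 1.9
tool_pos: [0.4384, -0.2625, 0.0489]
eef_rot: [3.14, -0.001, -0.182]
ft_force: [0.3, -0.5, -0.1]
gripper_width: 0.0854
grasp_force: 0.0
```

servo_tool([
  [[0,0,0,0,0,0,0],[0,0,0,0,0,0,0]],
])

```text
clock: 2.1
tool_pos: [0.4385, -0.2614, 0.0494]
eef_rot: [3.141, 0.0, -0.181]
ft_force: [0.3, 0.3, -0.2]
gripper_width: 0.0854
grasp_force: 0.0
```

Run:
```python
from plan import *
for i in range(2):
    p,R,s=state();print(s['clock'],p,s['eef_rot'],s['ft_force'])
    pc,d=r.camera("top")
import cv2
c=pc[180:290,365:475,::-1];cv2.imwrite("pics/grip.png",cv2.resize(c,None,fx=5,fy=5,interpolation=0))
```

```text
2.1 [ 0.4385 -0.2614  0.0494] [ 3.1411  0.0005 -0.1805] [ 0.3381  0.3253 -0.1974]
2.15 [ 0.4393 -0.2615  0.0501] [ 3.1408 -0.0012 -0.1801] [ 0.4065 -0.2157  0.6966]
```

View pics/grip.png

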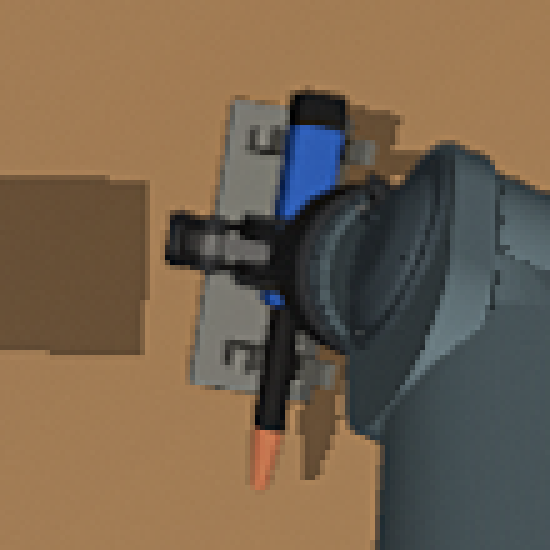

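The picture shows the fingers straddling the blue handle between the forks, with the stylus undisturbed (tip at crop (258,488)). I'll centre by 2 mm and close.

servo_tool([
  [[0,-0.04,0,0,0,0,0.3],[0,0,0,0,0,0,0.6],[0,0,0,0,0,0,1],[0,0,0,0,0,0,1],[0,0,0,0,0,0,1]],
], newtons=60)

```text
clock: 2.7
tool_pos: [0.4398, -0.2581, 0.0497]
eef_rot: [3.141, -0.001, -0.178]
ft_force: [-0.1, -1.0, 2.3]
gripper_width: 0.0229
grasp_force: 58.9
```

servo_tool([
  [[0,0,0,0,0,0,1],[0,0,0,0,0,0,1],[0,0,0,0,0,0,1],[0,0,0,0,0,0,1],[0,0,0,0,0,0,1]],
])

```text
clock: 3.2
tool_pos: [0.4398, -0.2582, 0.0497]
eef_rot: [3.141, -0.0, -0.178]
ft_force: [-1.0, -0.4, 5.3]
gripper_width: 0.0232
grasp_force: 59.3
```

servo_tool([
  [[0,0,-0.2,0,0,0,1],[0,0,-0.4,0,0,0,1],[0,0,-0.6,0,0,0,1],[0,0,-0.6,0,0,0,1],[0,0,-0.6,0,0,0,1]],
])

```text
clock: 3.7
tool_pos: [0.4385, -0.2576, 0.1697]
eef_rot: [-3.141, 0.002, -0.178]
ft_force: [0.9, -0.4, -1.7]
gripper_width: 0.023
grasp_force: 58.8
```

Run:
```python
from plan import *
import cv2
p,R,s=state();print(s['clock'],p,s['eef_rot'],s['ft_force'],s['gripper_width'],s['grasp_force'])
for n,(x,y,w,h) in(("top",(365,180,120,110)),("side",(330,90,120,110))):
    pc,d=r.camera(n); np.savez(n+"1.npz",p=pc,d=d)
    cv2.imwrite("t_%s.png"%n,cv2.resize(pc[y:y+h,x:x+w,::-1],None,fx=3.3,fy=3.3,interpolation=0))
cv2.imwrite("pics/lift.png",np.hstack([cv2.imread("t_top.png"),cv2.imread("t_side.png")]))
```

```text
3.7 [ 0.4385 -0.2576  0.1697] [-3.1411  0.0019 -0.1779] [ 0.8989 -0.443  -1.7333] 0.023037949012920892 58.81593704223633
```

View pics/lift.png

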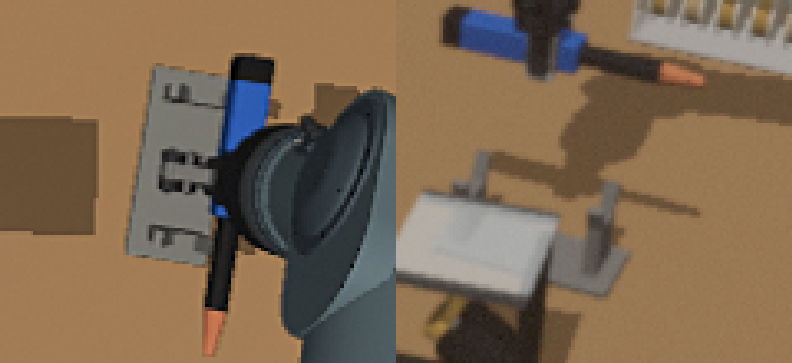

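The stylus came up level and firmly held; tip at top px (427.8,287.4), side px (423.1,113.7). I'll check the tip against the tool pose, then plan the pot hover.

Run:
```python
from plan import *
from h import tri
p,R,s=state();print(s['clock'],p)
t,e=tri([427.8,287.4],[423.1,113.7]);_,sx=tool(HO,0)
print("tip",t,e,"pred",p+[0,0,.011]+.115*sx,"tool-frame",R.inv().apply(t-p))
W1=p+[0,0,.08];rows(W1,R,3)
H=np.radians(190);T=np.radians(40)
tip=POT+[.015*np.cos(H),.015*np.sin(H),.024]
pt,Rt=tcp_for_tip(tip,H,T);print("dip tcp",pt)
rows(pt+[0,0,.10],Rt,15,W1,R)
```

```text
3.8 [ 0.4424 -0.2596  0.1736]
tip [ 0.3262 -0.2354  0.1901] 0.0029773157839489165 pred [ 0.3292 -0.2388  0.1846] tool-frame [-0.1185 -0.0032 -0.0175]
[0.005, 0.001, -0.533, 0.0, 0.0, 0.0]
[0.005, 0.001, -0.533, 0.0, 0.0, 0.0]
[0.005, 0.001, -0.533, 0.0, 0.0, 0.0]
--
dip tcp [0.5464 0.3105 0.0895]
[0.001, -0.773, 0.083, 0.081, 0.435, -0.214]
[0.015, -0.772, 0.09, 0.081, 0.435, -0.214]
[0.028, -0.771, 0.098, 0.081, 0.435, -0.214]
[0.04, -0.769, 0.106, 0.081, 0.435, -0.214]
[0.052, -0.767, 0.115, 0.081, 0.435, -0.214]
[0.064, -0.765, 0.124, 0.081, 0.435, -0.214]
[0.075, -0.762, 0.133, 0.081, 0.435, -0.214]
[0.086, -0.759, 0.143, 0.081, 0.435, -0.214]
[0.096, -0.756, 0.154, 0.081, 0.435, -0.214]
[0.106, -0.752, 0.165, 0.081, 0.435, -0.214]
[0.115, -0.748, 0.176, 0.081, 0.435, -0.214]
[0.124, -0.744, 0.188, 0.081, 0.435, -0.214]
[0.131, -0.74, 0.2, 0.081, 0.435, -0.214]
[0.139, -0.735, 0.213, 0.081, 0.435, -0.214]
[0.145, -0.73, 0.225, 0.081, 0.435, -0.214]
--
```

servo_tool([
  [[0,0,-0.5,0,0,0,1],[0,0,-0.6,0,0,0,1],[0,0,-0.5,0,0,0,1],[0,-0.77,0.08,0.08,0.435,-0.214,1],[0.01,-0.77,0.09,0.08,0.435,-0.214,1]],
])

```text
clock: 4.3
tool_pos: [0.4531, -0.1824, 0.2409]
eef_rot: [-3.126, -0.094, -0.137]
ft_force: [0.3, 1.0, -2.2]
gripper_width: 0.0232
grasp_force: 59.0
```

servo_tool([
  [[0.03,-0.77,0.1,0.08,0.435,-0.214,1],[0.04,-0.77,0.11,0.08,0.435,-0.214,1],[0.05,-0.77,0.12,0.08,0.435,-0.214,1],[0.06,-0.765,0.12,0.08,0.435,-0.214,1],[0.075,-0.76,0.13,0.08,0.435,-0.214,1]],
])

```text
clock: 4.8
tool_pos: [0.4856, 0.0094, 0.2179]
eef_rot: [-3.107, -0.32, -0.025]
ft_force: [1.7, -0.1, -1.0]
gripper_width: 0.0232
grasp_force: 59.0
```

servo_tool([
  [[0.09,-0.76,0.14,0.08,0.435,-0.214,1],[0.1,-0.755,0.15,0.08,0.435,-0.214,1],[0.11,-0.75,0.165,0.08,0.435,-0.214,1],[0.115,-0.75,0.18,0.08,0.435,-0.214,1],[0.12,-0.745,0.19,0.08,0.435,-0.214,1]],
])

```text
clock: 5.3
tool_pos: [0.5197, 0.1935, 0.1976]
eef_rot: [-3.116, -0.545, 0.089]
ft_force: [0.2, -1.0, -1.8]
gripper_width: 0.0231
grasp_force: 59.1
```

servo_tool([
  [[0.13,-0.74,0.2,0.08,0.435,-0.214,1],[0.14,-0.735,0.21,0.08,0.435,-0.214,1],[0.145,-0.73,0.225,0.08,0.435,-0.214,1],[0,0,0,0,0,0,1],[0,0,0,0,0,0,1]],
])

```text
clock: 5.8
tool_pos: [0.5301, 0.2404, 0.187]
eef_rot: [-3.127, -0.595, 0.124]
ft_force: [-0.6, -0.7, -2.1]
gripper_width: 0.0232
grasp_force: 59.1
```

Run:
```python
from plan import *
import cv2
p,R,s=state();print(s['clock'],p,s['eef_rot'],s['qpos'],s['ft_force'],s['gripper_width'])
H=np.radians(190);T=np.radians(40)
tip=POT+[.015*np.cos(H),.015*np.sin(H),.024]
pt,Rt=tcp_for_tip(tip,H,T);print("dip tcp",pt,Rt.as_euler('xyz'))
rows(pt,Rt,5)
M=R.as_matrix();tipw=p-.115*M[:,0]-.011*M[:,2];print("tip est",tipw)
from h import proj
for n in("top","side"):
    uv=proj(n,tipw)[0];print(n,uv);x,y=(uv-50).astype(int);x=max(0,min(x,520));y=max(0,min(y,290))
    pc,d=r.camera(n)
    c=cv2.resize(np.ascontiguousarray(pc[y:y+110,x:x+120,::-1]),None,fx=3.3,fy=3.3,interpolation=0);cv2.imwrite("t_%s.png"%n,c);print(x,y)
cv2.imwrite("pics/pot.png",np.hstack([cv2.imread("t_top.png"),cv2.imread("t_side.png")]))
```

```text
5.8 [0.5301 0.2404 0.187 ] [-3.1268 -0.5948  0.1236] [-0.3533  0.0935 -0.2969  2.22    0.8125  0.412  -2.7708] [-0.6282 -0.694  -2.1025] 0.023190073699580385
dip tcp [0.5464 0.3105 0.0895] [ 3.1416 -0.6981  0.1745]
[-0.136, -0.265, 0.383, 0.03, 0.197, -0.079]
[-0.142, -0.265, 0.381, 0.03, 0.197, -0.079]
[-0.148, -0.265, 0.379, 0.03, 0.197, -0.079]
[-0.153, -0.265, 0.376, 0.03, 0.197, -0.079]
[-0.159, -0.265, 0.374, 0.03, 0.197, -0.079]
--
tip est [0.4295 0.2278 0.1317]
top [218.6298 240.3021]
168 190
side [327.4349 275.4693]
277 225
```

View pics/pot.png

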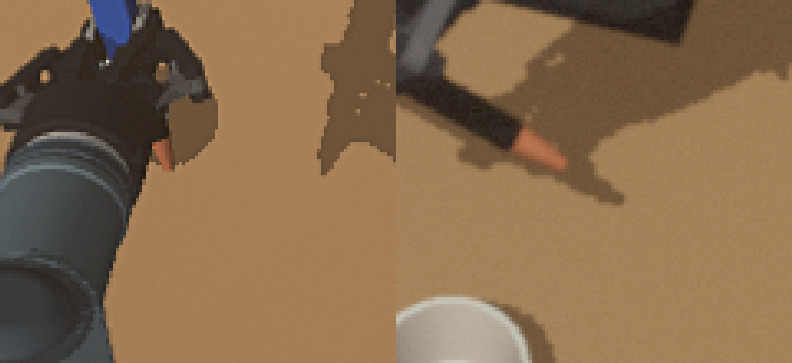

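Predicted tip pixels match the picture (top (219,241), side (327.7,274.8)), so the in-hand model is good. Joint 7 is near its limit, so I'll use a radial heading of 212° at the pot.

Run:
```python
from plan import *
p,R,s=state();print(p,s['qpos'][6])
H=np.radians(212);T=np.radians(40)
tip=POT+[.013*np.cos(H),.013*np.sin(H),.024]
pt,Rt=tcp_for_tip(tip,H,T);print("dip tcp",pt,Rt.as_euler('xyz'))
rows(p+[.02,0.0,.02],tool(np.radians(195),T)[0],3)
rows(pt+[0,0,.08],Rt,7,p+[.02,0.0,.02],tool(np.radians(195),T)[0])
```

```text
[0.5314 0.2388 0.188 ] -2.7710441809494375
dip tcp [0.5372 0.3401 0.0895] [ 3.1416 -0.6981  0.5585]
[0.184, 0.015, -0.036, 0.223, 0.32, -0.364]
[0.185, 0.022, -0.03, 0.223, 0.32, -0.364]
[0.185, 0.028, -0.025, 0.223, 0.32, -0.364]
--
[-0.044, -0.29, 0.107, 0.26, 0.0, -0.31]
[-0.034, -0.288, 0.115, 0.26, 0.0, -0.31]
[-0.025, -0.286, 0.123, 0.26, 0.0, -0.31]
[-0.016, -0.283, 0.131, 0.26, 0.0, -0.31]
[-0.006, -0.28, 0.138, 0.26, 0.0, -0.31]
[0.003, -0.276, 0.146, 0.26, 0.0, -0.31]
[0.012, -0.272, 0.153, 0.26, 0.0, -0.31]
--
```

servo_tool([
  [[0.18,0.02,-0.04,0.22,0.32,-0.36,1],[0.18,0.02,-0.03,0.22,0.32,-0.36,1],[0.18,0.03,-0.03,0.22,0.32,-0.36,1],[-0.04,-0.29,0.1,0.26,0,-0.31,1],[-0.03,-0.29,0.11,0.26,0,-0.31,1]],
])

```text
clock: 6.4
tool_pos: [0.5473, 0.2677, 0.1982]
eef_rot: [-3.14, -0.7, 0.344]
ft_force: [0.8, -0.3, -2.3]
gripper_width: 0.0234
grasp_force: 59.2
```

servo_tool([
  [[-0.02,-0.29,0.12,0.26,0,-0.31,1],[-0.02,-0.28,0.13,0.26,0,-0.31,1],[0,-0.28,0.14,0.26,0,-0.31,1],[0,-0.28,0.15,0.26,0,-0.31,1],[0.01,-0.27,0.15,0.26,0,-0.31,1]],
])

```text
clock: 6.9
tool_pos: [0.5361, 0.3429, 0.17]
eef_rot: [-3.142, -0.699, 0.563]
ft_force: [-0.3, 0.1, -2.3]
gripper_width: 0.0229
grasp_force: 59.1
```

servo_tool([
  [[0,0,0,0,0,0,1],[0,0,0,0,0,0,1]],
])

```text
clock: 7.1
tool_pos: [0.5365, 0.3414, 0.1704]
eef_rot: [3.141, -0.698, 0.559]
ft_force: [0.6, -1.1, -1.8]
gripper_width: 0.0228
grasp_force: 59.1
```

Run:
```python
from plan import *
p,R,s=state();print(s['clock'],p,s['eef_rot'],s['qpos'],s['ft_force'])
H=np.radians(212);T=np.radians(40)
tip=POT+[.013*np.cos(H),.013*np.sin(H),.024]
pt,Rt=tcp_for_tip(tip,H,T);print("dip tcp",pt,Rt.as_euler('xyz'))
rows(pt+[0,0,.07],Rt,2)
rows(pt,Rt,5,pt+[0,0,.07],Rt)
```

```text
7.1 [0.5365 0.3414 0.1704] [ 3.1411 -0.6984  0.5588] [-0.4073  0.1922 -0.2749  2.2056  1.1473  0.1277 -2.7726] [ 0.5886 -1.0581 -1.8081]
dip tcp [0.5372 0.3401 0.0895] [ 3.1416 -0.6981  0.5585]
[-0.071, 0.014, 0.083, 0.001, -0.001, 0.001]
[-0.071, 0.014, 0.083, 0.001, -0.001, 0.001]
--
[-0.18, 0.0, 0.214, 0.0, 0.0, 0.0]
[-0.18, 0.0, 0.214, 0.0, 0.0, 0.0]
[-0.18, 0.0, 0.214, 0.0, 0.0, 0.0]
[-0.18, 0.0, 0.214, 0.0, 0.0, 0.0]
[-0.18, 0.0, 0.214, 0.0, 0.0, 0.0]
--
```

Run:
```python
from plan import *
H=np.radians(212);T=np.radians(30)
tip=POT+[.021*np.cos(H),.021*np.sin(H),.030]
pt,Rt=tcp_for_tip(tip,H,T);print("dip tcp",pt,Rt.as_euler('xyz'))
rows(pt+[0,0,.07],Rt,5)
```

```text
dip tcp [0.5388 0.3412 0.078 ] [ 3.1416 -0.5236  0.5585]
[-0.052, 0.005, 0.073, 0.001, -0.334, 0.0]
[-0.049, 0.005, 0.075, 0.001, -0.334, 0.0]
[-0.047, 0.005, 0.077, 0.001, -0.334, 0.0]
[-0.044, 0.006, 0.079, 0.001, -0.334, 0.0]
[-0.041, 0.006, 0.08, 0.001, -0.334, 0.0]
--
```

servo_tool([
  [[-0.05,0,0.07,0,-0.333,0,1],[-0.05,0,0.07,0,-0.333,0,1],[-0.05,0.01,0.08,0,-0.333,0,1],[-0.04,0,0.08,0,-0.333,0,1],[-0.04,0,0.08,0,-0.333,0,1]],
])

```text
clock: 7.6
tool_pos: [0.5391, 0.3404, 0.1488]
eef_rot: [3.141, -0.523, 0.556]
ft_force: [0.2, 0.1, -1.2]
gripper_width: 0.0231
grasp_force: 59.1
```

servo_tool([
  [[0,0,0,0,0,0,1],[0,0,0,0,0,0,1]],
])

```text
clock: 7.8
tool_pos: [0.539, 0.3409, 0.1489]
eef_rot: [3.141, -0.525, 0.557]
ft_force: [-0.4, 0.3, -2.1]
gripper_width: 0.0233
grasp_force: 59.1
```

Run:
```python
from plan import *
p,R,s=state();print(s['clock'],p,s['eef_rot'],s['qpos'],s['ft_force'])
H=np.radians(212);T=np.radians(30)
tip=POT+[.021*np.cos(H),.021*np.sin(H),.030]
pt,Rt=tcp_for_tip(tip,H,T);print("dip tcp",pt,Rt.as_euler('xyz'))
rows(pt,Rt,5)
M=R.as_matrix();print("tip est",p-.115*M[:,0]-.011*M[:,2])
```

```text
7.8 [0.539  0.3409 0.1489] [ 3.141  -0.5255  0.5569] [-0.1294  0.2948 -0.578   2.085   0.6504  0.3407 -2.2251] [-0.3911  0.2584 -2.1414]
dip tcp [0.5388 0.3412 0.078 ] [ 3.1416 -0.5236  0.5585]
[-0.142, -0.001, 0.245, 0.003, -0.004, -0.003]
[-0.142, -0.001, 0.245, 0.003, -0.004, -0.003]
[-0.142, -0.001, 0.245, 0.003, -0.004, -0.003]
[-0.142, -0.001, 0.245, 0.003, -0.004, -0.003]
[-0.142, -0.001, 0.246, 0.003, -0.004, -0.003]
--
tip est [0.4499 0.2854 0.1007]
```

Good joint margins now. I'll dip, dwell, then come out.

servo_tool([
  [[-0.14,0,0.245,0,0,0,1],[-0.14,0,0.245,0,0,0,1],[-0.14,0,0.245,0,0,0,1],[-0.14,0,0.245,0,0,0,1],[-0.14,0,0.245,0,0,0,1]],
])

```text
clock: 8.3
tool_pos: [0.5387, 0.3414, 0.0779]
eef_rot: [3.141, -0.525, 0.558]
ft_force: [-0.0, -0.8, -2.2]
gripper_width: 0.0233
grasp_force: 59.1
```

servo_tool([
  [[0,0,0,0,0,0,1],[0,0,0,0,0,0,1],[0,0,0,0,0,0,1]],
])

```text
clock: 8.6
tool_pos: [0.5394, 0.3424, 0.0794]
eef_rot: [-3.142, -0.527, 0.558]
ft_force: [0.6, -0.4, -0.2]
gripper_width: 0.0235
grasp_force: 59.1
```

Run:
```python
from plan import *
import cv2
from h import proj
p,R,s=state();print(s['clock'],p,s['eef_rot'],s['qpos'],s['ft_force'])
M=R.as_matrix();tw=p-.115*M[:,0]-.011*M[:,2];print("tip est",tw,"dist",np.hypot(*(tw-POT)[:2]),proj("side",tw))
pc,d=r.camera("side");cv2.imwrite("pics/dip.png",cv2.resize(pc[260:390,230:390,::-1],None,fx=4,fy=4,interpolation=0))
```

```text
8.6 [0.5394 0.3424 0.0794] [-3.1415 -0.5269  0.5583] [-0.3642  0.3891 -0.3237  2.1221  0.9353  0.1969 -2.528 ] [ 0.5786 -0.4477 -0.2192]
tip est [0.4504 0.2868 0.0311] dist 0.019708062719212726 [[305.045  338.6873]]
```

View pics/dip.png

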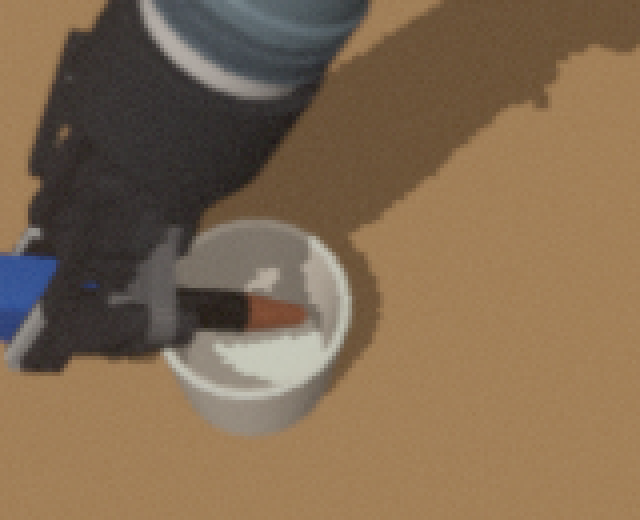

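The tip is visibly inside the pot at crop (312,315), clear of the rim, with the pot upright. I'll go 3 mm deeper for margin, dwell, and lift out.

servo_tool([
  [[-0.03,0,0.05,0,0,0,1],[0,0,0,0,0,0,1],[0,0,0,0,0,0,1],[0,0,0,0,0,0,1]],
])

```text
clock: 9.05
tool_pos: [0.539, 0.3418, 0.0753]
eef_rot: [3.141, -0.525, 0.558]
ft_force: [-0.1, 1.0, -2.0]
gripper_width: 0.023
grasp_force: 59.1
```

servo_tool([
  [[0.17,0,-0.3,0,0,0,1],[0.17,0,-0.3,0,0,0,1],[0.2,0,-0.35,0,0,0,1],[0.2,0,-0.35,0,0,0,1],[0.2,0,-0.35,0,0,0,1]],
])

```text
clock: 9.55
tool_pos: [0.5381, 0.3411, 0.1708]
eef_rot: [3.141, -0.524, 0.558]
ft_force: [0.5, -0.7, -2.9]
gripper_width: 0.0228
grasp_force: 59.1
```

servo_tool([
  [[0.2,0,-0.35,0,0,0,1],[0.2,0,-0.35,0,0,0,1],[0,0,0,0,0,0,1]],
])

```text
clock: 9.85
tool_pos: [0.5402, 0.3428, 0.2146]
eef_rot: [3.141, -0.532, 0.558]
ft_force: [0.5, 0.2, -2.0]
gripper_width: 0.0234
grasp_force: 59.1
```

Run:
```python
from plan import *
p,R,s=state();print(s['clock'],p,s['eef_rot'],s['qpos'],s['ft_force'])
T=np.radians(32)
_,sx=tool(HD,T)
pa,Ra=tcp_for_tip([.575,-.0525,.205],HD,T);print(pa,Ra.as_euler('xyz'))
rows(pa,Ra,13)
```

```text
9.85 [0.5402 0.3428 0.2146] [ 3.1412 -0.5322  0.5578] [ 0.02    0.211  -0.7298  2.0333  0.4522  0.4531 -2.0325] [ 0.5349  0.1976 -2.0451]
[ 0.6783 -0.0566  0.2566] [ 3.1416 -0.5585 -0.0401]
[-0.092, 0.634, -0.129, -0.228, 0.019, 0.376]
[-0.067, 0.64, -0.114, -0.228, 0.019, 0.376]
[-0.041, 0.645, -0.099, -0.228, 0.019, 0.376]
[-0.016, 0.648, -0.084, -0.228, 0.019, 0.376]
[0.01, 0.65, -0.068, -0.228, 0.019, 0.376]
[0.036, 0.65, -0.053, -0.228, 0.019, 0.376]
[0.061, 0.65, -0.037, -0.228, 0.019, 0.376]
[0.087, 0.647, -0.021, -0.228, 0.019, 0.376]
[0.112, 0.644, -0.006, -0.228, 0.019, 0.376]
[0.137, 0.639, 0.01, -0.228, 0.019, 0.376]
[0.162, 0.632, 0.025, -0.228, 0.019, 0.376]
[0.187, 0.625, 0.041, -0.228, 0.019, 0.376]
[0.211, 0.616, 0.056, -0.228, 0.019, 0.376]
--
```

servo_tool([
  [[-0.09,0.63,-0.13,-0.228,0.02,0.376,1],[-0.07,0.64,-0.11,-0.228,0.02,0.376,1],[-0.04,0.645,-0.1,-0.228,0.02,0.376,1],[-0.02,0.65,-0.08,-0.228,0.02,0.376,1],[0.01,0.65,-0.07,-0.228,0.02,0.376,1]],
])

```text
clock: 10.35
tool_pos: [0.5905, 0.186, 0.225]
eef_rot: [3.137, -0.533, 0.328]
ft_force: [1.3, -0.5, -1.8]
gripper_width: 0.0234
grasp_force: 59.1
```

servo_tool([
  [[0.04,0.65,-0.05,-0.228,0.02,0.376,1],[0.06,0.65,-0.04,-0.228,0.02,0.376,1],[0.09,0.65,-0.02,-0.228,0.02,0.376,1],[0.11,0.645,0,-0.228,0.02,0.376,1],[0.14,0.64,0.01,-0.228,0.02,0.376,1]],
])

```text
clock: 10.85
tool_pos: [0.6447, 0.0322, 0.2418]
eef_rot: [3.136, -0.545, 0.098]
ft_force: [1.4, -0.5, -1.6]
gripper_width: 0.0234
grasp_force: 59.2
```

servo_tool([
  [[0.16,0.63,0.025,-0.228,0.02,0.376,1],[0.19,0.625,0.04,-0.228,0.02,0.376,1],[0.21,0.615,0.06,-0.228,0.02,0.376,1],[0,0,0,0,0,0,1],[0,0,0,0,0,0,1]],
])

```text
clock: 11.35
tool_pos: [0.6775, -0.0601, 0.2526]
eef_rot: [3.138, -0.554, -0.042]
ft_force: [-1.0, 1.0, -1.6]
gripper_width: 0.023
grasp_force: 59.3
```

Run:
```python
from plan import *
p,R,s=state();print(s['clock'],p,s['eef_rot'],s['qpos'],s['ft_force'])
T=np.radians(32)
_,sx=tool(HD,T)
pb,Rb=tcp_for_tip(DC-.09*sx,HD,T);print(pb,Rb.as_euler('xyz'))
rows(pb,Rb,5)
```

```text
11.35 [ 0.6775 -0.0601  0.2526] [ 3.138  -0.5541 -0.0421] [ 0.4749  0.2003 -0.4989  1.9342  0.2479  0.4868 -1.7895] [-0.9742  0.9523 -1.6118]
[ 0.6489 -0.0557  0.1943] [ 3.1416 -0.5585 -0.0401]
[-0.22, -0.013, 0.138, 0.009, 0.008, -0.003]
[-0.22, -0.013, 0.138, 0.009, 0.008, -0.003]
[-0.221, -0.013, 0.138, 0.009, 0.008, -0.003]
[-0.221, -0.013, 0.137, 0.009, 0.008, -0.003]
[-0.221, -0.013, 0.137, 0.009, 0.008, -0.003]
--
```

servo_tool([
  [[-0.22,-0.01,0.14,0.01,0.01,0,1],[-0.22,-0.01,0.14,0.01,0.01,0,1],[-0.22,-0.01,0.14,0.01,0.01,0,1],[-0.22,-0.01,0.14,0.01,0.01,0,1],[-0.22,-0.01,0.14,0.01,0.01,0,1]],
])

```text
clock: 11.85
tool_pos: [0.6475, -0.0539, 0.1922]
eef_rot: [-3.14, -0.558, -0.038]
ft_force: [-0.4, 0.2, -1.0]
gripper_width: 0.0229
grasp_force: 59.3
```

servo_tool([
  [[0,0,0,0,0,0,1],[0,0,0,0,0,0,1]],
])

```text
clock: 12.05
tool_pos: [0.6486, -0.0543, 0.1934]
eef_rot: [-3.14, -0.559, -0.038]
ft_force: [1.6, 0.1, -0.8]
gripper_width: 0.0232
grasp_force: 59.3
```

Run:
```python
from plan import *
p,R,s=state();print(s['clock'],p,s['eef_rot'],s['qpos'],s['ft_force'])
T=np.radians(32)
_,sx=tool(HD,T)
pb,Rb=tcp_for_tip(DC-.025*sx,HD,T);print(pb,Rb.as_euler('xyz'))
rows(pb,Rb,5)
```

```text
12.05 [ 0.6486 -0.0543  0.1934] [-3.1404 -0.5591 -0.0382] [ 0.4387  0.2193 -0.4619  2.0543  0.3258  0.3452 -1.8708] [ 1.566   0.1223 -0.758 ]
[ 0.5939 -0.0535  0.1599] [ 3.1416 -0.5585 -0.0401]
[-0.257, 0.005, -0.002, -0.004, -0.001, 0.003]
[-0.257, 0.005, -0.002, -0.004, -0.001, 0.003]
[-0.257, 0.005, -0.002, -0.004, -0.001, 0.003]
[-0.257, 0.005, -0.002, -0.004, -0.001, 0.003]
[-0.257, 0.006, -0.002, -0.004, -0.001, 0.003]
--
```

servo_tool([
  [[-0.26,0,0,0,0,0,1],[-0.26,0,0,0,0,0,1],[-0.26,0,0,0,0,0,1],[-0.26,0.01,0,0,0,0,1],[-0.26,0.01,0,0,0,0,1]],
])

```text
clock: 12.55
tool_pos: [0.5922, -0.0534, 0.1586]
eef_rot: [-3.141, -0.559, -0.038]
ft_force: [-0.5, -0.1, -2.3]
gripper_width: 0.0233
grasp_force: 59.2
```

servo_tool([
  [[0,0,0,0,0,0,1],[0,0,0,0,0,0,1],[0,0,0,0,0,0,1]],
])

```text
clock: 12.85
tool_pos: [0.5948, -0.0532, 0.1603]
eef_rot: [-3.14, -0.562, -0.038]
ft_force: [0.2, -0.7, -0.8]
gripper_width: 0.0235
grasp_force: 59.2
```

Run:
```python
from plan import *
import cv2
from h import proj
p,R,s=state();print(s['clock'],p,s['eef_rot'],s['qpos'],s['ft_force'])
M=R.as_matrix();tw=p-.115*M[:,0]-.011*M[:,2];print("tip est",tw)
for n in("top","side"):
    pc,d=r.camera(n);x,y=(300,180) if n=="top" else (290,125)
    print(n,"tip",(proj(n,tw)-[x,y]+.5)*3.3,"disc",(proj(n,DC)-[x,y]+.5)*3.3)
    cv2.imwrite("t_%s.png"%n,cv2.resize(pc[y:y+110,x:x+120,::-1],None,fx=3.3,fy=3.3,interpolation=0))
cv2.imwrite("pics/disc.png",np.hstack([cv2.imread("t_top.png"),cv2.imread("t_side.png")]))
```

```text
12.85 [ 0.5948 -0.0532  0.1603] [-3.1403 -0.5615 -0.0384] [ 0.4338  0.1716 -0.4428  2.1968  0.3544  0.2407 -1.9119] [ 0.247  -0.6767 -0.8336]
tip est [ 0.4917 -0.0493  0.1084]
top tip [[126.8858 103.9271]] disc [[126.207  134.9369]]
side tip [[142.9673 174.6088]] disc [[175.0301 197.1645]]
```

View pics/disc.png

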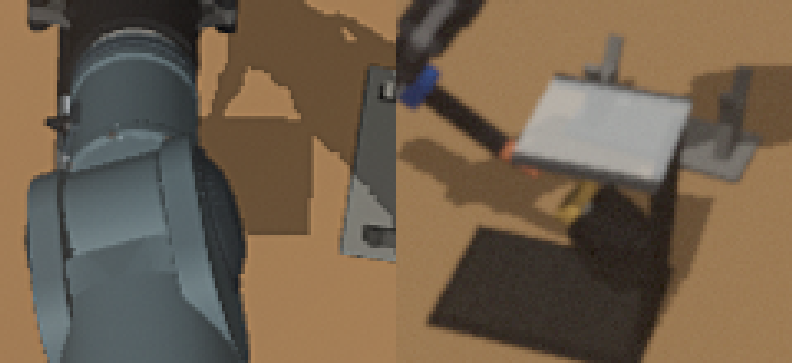

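The tip shows under the shield edge at side crop (141,172), and the prediction was (143,175). It lines up with the disc, about 25 mm out, so I'll close in.

servo_tool([
  [[-0.08,0,0,0,0,0,1],[-0.08,0,0,0,0,0,1],[-0.08,0,0,0,0,0,1],[-0.08,0,0,0,0,0,1],[-0.06,0,0,0,0,0,1]],
])

```text
clock: 13.45
tool_pos: [0.5769, -0.0527, 0.1488]
eef_rot: [-3.141, -0.559, -0.038]
ft_force: [0.2, 0.0, -1.9]
gripper_width: 0.023
grasp_force: 59.2
```

servo_tool([
  [[0,0,0,0,0,0,1],[0,0,0,0,0,0,1]],
])

```text
clock: 13.65
tool_pos: [0.5776, -0.0527, 0.1494]
eef_rot: [-3.14, -0.56, -0.038]
ft_force: [0.4, 0.6, -1.3]
gripper_width: 0.0235
grasp_force: 59.2
```

```bash
cat > chk.py <<'E'
from plan import *
p,R,s=state();M=R.as_matrix();tw=p-.115*M[:,0]-.011*M[:,2]
n=np.array([np.cos(np.radians(35))*.9992,-.04*np.cos(np.radians(35)),np.sin(np.radians(35))])
e=tw-DC;print(s['clock'],"tip-disc",e,"along n",e@n,"lateral",np.linalg.norm(e-n*(e@n)),"F",s['ft_force'],"Fn",s['ft_force']@n,"ang",np.degrees(np.arccos(abs(M[:,0]@n))),s['qpos'][4:])
E
python3 chk.py
```

```text
13.65 tip-disc [ 0.005  -0.0002  0.0026] along n 0.005635625778731487 lateral 0.0007164858585832247 F [ 0.3511  0.644  -1.3142] Fn -0.4875330812280359 ang 2.9353091704020815 [ 0.373   0.2097 -1.9347]
```

servo_tool([
  [[-0.02,0,0,0,0,0,1],[-0.02,0,0,0,0,0,1],[-0.02,0,0,0,0,0,1],[-0.02,0,0,0,0,0,1]],
])

```text
clock: 14.05
tool_pos: [0.5742, -0.0526, 0.1472]
eef_rot: [-3.141, -0.559, -0.038]
ft_force: [0.9, -0.3, -2.1]
gripper_width: 0.0234
grasp_force: 59.2
```

servo_tool([
  [[-0.02,0,0,0,0,0,1],[0,0,0,0,0,0,1]],
])

```text
clock: 14.25
tool_pos: [0.5737, -0.0525, 0.147]
eef_rot: [-3.141, -0.56, -0.038]
ft_force: [1.1, -0.5, -1.6]
gripper_width: 0.0233
grasp_force: 59.3
```

```bash
python3 chk.py
```

```text
14.25 tip-disc [ 0.0011 -0.0001  0.0002] along n 0.0010386484586900212 lateral 0.0005002693961208876 F [ 1.1469 -0.4654 -1.606 ] Fn 0.03285168003722502 ang 2.8942706136603644 [ 0.3792  0.201  -1.9419]
```

servo_tool([
  [[-0.02,0,0,0,0,0,1],[-0.02,0,0,0,0,0,1],[0,0,0,0,0,0,1]],
])

```text
clock: 14.55
tool_pos: [0.5729, -0.0524, 0.1467]
eef_rot: [-3.14, -0.562, -0.038]
ft_force: [2.0, 0.8, -0.3]
gripper_width: 0.0231
grasp_force: 59.3
```

```bash
python3 chk.py
```

```text
14.55 tip-disc [ 0.0004 -0.     -0.0003] along n 0.00012346996107980338 lateral 0.0004991304561834119 F [ 1.987   0.8142 -0.2798] Fn 1.4391600663154378 ang 2.7900098036891303 [ 0.3819  0.197  -1.9449]
```

servo_tool([
  [[-0.02,0,0,0,0,0,1],[0,0,0,0,0,0,1]],
])

```text
clock: 14.75
tool_pos: [0.5723, -0.0524, 0.1463]
eef_rot: [-3.14, -0.563, -0.038]
ft_force: [3.4, -1.0, 0.8]
gripper_width: 0.0233
grasp_force: 59.3
```

servo_tool([
  [[-0.02,0,0,0,0,0,1],[0,0,0,0,0,0,1],[0,0,0,0,0,0,1]],
])

```text
clock: 15.05
tool_pos: [0.5715, -0.0523, 0.1459]
eef_rot: [-3.14, -0.563, -0.038]
ft_force: [4.7, -1.2, 1.2]
gripper_width: 0.023
grasp_force: 59.3
```

```bash
python3 chk.py
```

```text
15.05 tip-disc [-0.0009  0.0001 -0.0012] along n -0.0014532710773155811 lateral 0.00044162484315219704 F [ 4.6558 -1.1614  1.2374] Fn 4.558552628180439 ang 2.753845820961741 [ 0.3846  0.1935 -1.948 ]
```

Now about 5 N on the disc (including the weight offset). I'll hold still.

servo_tool([
  [[0,0,0,0,0,0,1],[0,0,0,0,0,0,1],[0,0,0,0,0,0,1],[0,0,0,0,0,0,1],[0,0,0,0,0,0,1]],
])

```text
clock: 15.55
tool_pos: [0.5715, -0.0523, 0.1458]
eef_rot: [-3.14, -0.563, -0.038]
ft_force: [5.6, -0.6, 1.1]
gripper_width: 0.0231
grasp_force: 59.2
```

servo_tool([
  [[0,0,0,0,0,0,1],[0,0,0,0,0,0,1],[0,0,0,0,0,0,1],[0,0,0,0,0,0,1],[0,0,0,0,0,0,1]],
])

```text
clock: 16.05
tool_pos: [0.5715, -0.0524, 0.1458]
eef_rot: [-3.14, -0.563, -0.038]
ft_force: [5.2, -1.1, 1.2]
gripper_width: 0.0232
grasp_force: 59.2
```

servo_tool([
  [[0,0,0,0,0,0,1],[0,0,0,0,0,0,1],[0,0,0,0,0,0,1],[0,0,0,0,0,0,1],[0,0,0,0,0,0,1]],
])

```text
clock: 16.55
tool_pos: [0.5715, -0.0524, 0.1458]
eef_rot: [-3.14, -0.563, -0.038]
ft_force: [5.2, -0.7, 1.5]
gripper_width: 0.023
grasp_force: 59.2
```

servo_tool([
  [[0,0,0,0,0,0,1],[0,0,0,0,0,0,1],[0,0,0,0,0,0,1],[0,0,0,0,0,0,1],[0,0,0,0,0,0,1]],
])

```text
clock: 17.05
tool_pos: [0.5715, -0.0524, 0.1458]
eef_rot: [-3.14, -0.563, -0.038]
ft_force: [6.0, -0.3, 1.7]
gripper_width: 0.0231
grasp_force: 59.2
```

```bash
python3 chk.py
```

```text
17.05 tip-disc [-0.001   0.0001 -0.0012] along n -0.0014819984876158231 lateral 0.00045350683295465117 F [ 5.9803 -0.3101  1.7209] Fn 5.892103964991917 ang 2.7555745574587505 [ 0.3846  0.1934 -1.9481]
```

Held for 2 s at about 6 N, 3° off the normal and under 1 mm from centre. I'll back out along the axis and lift.

servo_tool([
  [[0.1,0,0,0,0,0,1],[0.3,0,0,0,0,0,1],[0.4,0,0,0,0,0,1],[0.5,0,0,0,0,0,1],[0.6,0,0,0,0,0,1]],
])

```text
clock: 17.55
tool_pos: [0.646, -0.0555, 0.1904]
eef_rot: [-3.141, -0.547, -0.039]
ft_force: [0.5, 0.3, -2.1]
gripper_width: 0.0231
grasp_force: 59.2
```

servo_tool([
  [[0.3,0,-0.4,0,0,0,1],[0.3,0,-0.5,0,0,0,1],[0.3,0,-0.5,0,0,0,1],[0,0,0,0,0,0,1],[0,0,0,0,0,0,1]],
])

```text
clock: 18.05
tool_pos: [0.6491, -0.0557, 0.2757]
eef_rot: [-3.141, -0.554, -0.039]
ft_force: [0.2, 0.4, -2.8]
gripper_width: 0.0234
grasp_force: 59.3
```

```bash
python3 chk.py
python3 - <<'E'
from plan import *
p,R,s=state();print(p,s['eef_rot'],s['qpos'])
Rg,_=tool(np.pi-.179,0); rows([.4398,-.2582,.17],Rg,12)
E
```

```text
18.05 tip-disc [ 0.0762 -0.0032  0.1296] along n 0.13680147859743752 lateral 0.06239883164971317 F [ 0.1844  0.41   -2.8353] Fn -1.4887348638889157 ang 3.2844532330400718 [ 0.1535  0.5197 -1.7113]
[ 0.6491 -0.0557  0.2757] [-3.1408 -0.5535 -0.0387] [ 0.5361  0.1187 -0.547   1.9708  0.1535  0.5197 -1.7113]
[-0.378, 0.351, -0.027, -0.032, -0.44, 0.109]
[-0.375, 0.355, -0.008, -0.032, -0.44, 0.109]
[-0.371, 0.359, 0.01, -0.032, -0.44, 0.109]
[-0.366, 0.364, 0.028, -0.032, -0.44, 0.109]
[-0.36, 0.368, 0.046, -0.032, -0.44, 0.109]
[-0.353, 0.371, 0.064, -0.032, -0.44, 0.109]
[-0.346, 0.375, 0.081, -0.032, -0.44, 0.109]
[-0.337, 0.379, 0.098, -0.032, -0.44, 0.109]
[-0.328, 0.382, 0.115, -0.032, -0.44, 0.109]
[-0.318, 0.386, 0.131, -0.032, -0.44, 0.109]
[-0.307, 0.389, 0.146, -0.032, -0.44, 0.109]
[-0.295, 0.392, 0.162, -0.032, -0.44, 0.109]
--
```

servo_tool([
  [[-0.38,0.35,-0.03,-0.03,-0.44,0.11,1],[-0.375,0.355,-0.01,-0.03,-0.44,0.11,1],[-0.37,0.36,0.01,-0.03,-0.44,0.11,1],[-0.365,0.365,0.03,-0.03,-0.44,0.11,1],[-0.36,0.37,0.05,-0.03,-0.44,0.11,1]],
])

```text
clock: 18.55
tool_pos: [0.5604, -0.1401, 0.2291]
eef_rot: [-3.128, -0.318, -0.101]
ft_force: [-0.5, -1.0, -1.1]
gripper_width: 0.0234
grasp_force: 59.2
```

servo_tool([
  [[-0.35,0.37,0.06,-0.03,-0.44,0.11,1],[-0.345,0.375,0.08,-0.03,-0.44,0.11,1],[-0.34,0.38,0.1,-0.03,-0.44,0.11,1],[-0.33,0.38,0.115,-0.03,-0.44,0.11,1],[-0.32,0.385,0.13,-0.03,-0.44,0.11,1]],
])

```text
clock: 19.05
tool_pos: [0.4734, -0.2237, 0.1852]
eef_rot: [-3.131, -0.088, -0.157]
ft_force: [0.3, -0.4, -2.1]
gripper_width: 0.0231
grasp_force: 59.2
```

servo_tool([
  [[-0.31,0.39,0.145,-0.03,-0.44,0.11,1],[-0.295,0.39,0.16,-0.03,-0.44,0.11,1],[0,0,0,0,0,0,1],[0,0,0,0,0,0,1],[0,0,0,0,0,0,1]],
])

```text
clock: 19.55
tool_pos: [0.4423, -0.2563, 0.1703]
eef_rot: [-3.137, -0.004, -0.177]
ft_force: [0.8, -0.5, -1.7]
gripper_width: 0.0235
grasp_force: 59.2
```

Run:
```python
from plan import *
p,R,s=state();print(s['clock'],p,s['eef_rot'],s['qpos'])
Rg,_=tool(np.pi-.179,0); rows([.4398,-.2582,.12],Rg,3)
```

```text
19.55 [ 0.4423 -0.2563  0.1703] [-3.137  -0.0039 -0.1774] [ 0.7896  0.2242 -0.3776  1.9787  0.094   0.9534 -1.382 ]
[-0.015, 0.017, 0.335, -0.015, -0.012, 0.005]
[-0.015, 0.016, 0.336, -0.015, -0.012, 0.005]
[-0.014, 0.016, 0.336, -0.015, -0.012, 0.005]
--
```

servo_tool([
  [[-0.015,0.015,0.33,-0.015,-0.01,0,1],[-0.015,0.015,0.33,-0.015,-0.01,0,1],[-0.015,0.015,0.34,-0.015,-0.01,0,1],[0,0,0,0,0,0,1],[0,0,0,0,0,0,1]],
])

```text
clock: 20.05
tool_pos: [0.4403, -0.2588, 0.1214]
eef_rot: [3.141, -0.002, -0.178]
ft_force: [0.6, -0.5, -1.3]
gripper_width: 0.0233
grasp_force: 59.2
```

Run:
```python
from plan import *
import cv2
from h import proj
p,R,s=state();print(s['clock'],p,s['eef_rot'])
M=R.as_matrix();tw=p-.115*M[:,0]-.011*M[:,2]
Rg,_=tool(np.pi-.179,0); rows([.4398,-.2582,.051],Rg,5)
for n in("top","side"):
    pc,d=r.camera(n);x,y=(365,180) if n=="top" else (330,90)
    print(n,"tip pred",(proj(n,tw)-[x,y]+.5)*3.3)
    cv2.imwrite("t_%s.png"%n,cv2.resize(pc[y:y+110,x:x+120,::-1],None,fx=3.3,fy=3.3,interpolation=0))
cv2.imwrite("pics/place.png",np.hstack([cv2.imread("t_top.png"),cv2.imread("t_side.png")]))
```

```text
20.05 [ 0.4403 -0.2588  0.1214] [ 3.1407 -0.002  -0.1776]
[-0.003, -0.002, 0.282, 0.002, -0.004, 0.003]
[-0.003, -0.002, 0.282, 0.002, -0.004, 0.003]
[-0.003, -0.002, 0.282, 0.002, -0.004, 0.003]
[-0.003, -0.002, 0.282, 0.002, -0.004, 0.003]
[-0.003, -0.002, 0.282, 0.002, -0.004, 0.003]
--
top tip pred [[192.851 336.899]]
side tip pred [[296.6107 149.1758]]
```

View pics/place.png

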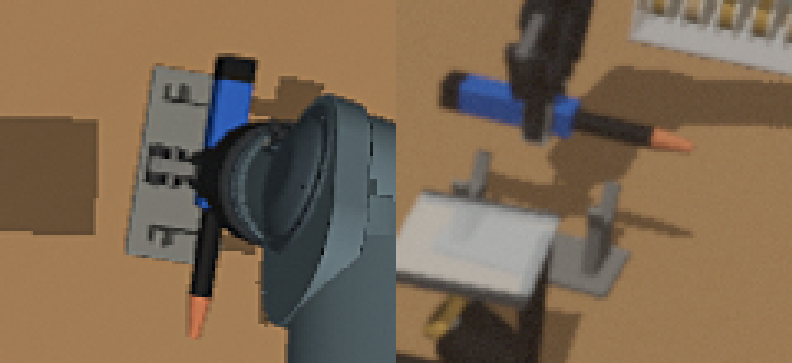

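The stylus is level above the rest, tip at crop (196,338) against a predicted (193,337). It hasn't slipped, so I'll lower it.

servo_tool([
  [[0,0,0.3,0,0,0,1],[0,0,0.3,0,0,0,1],[0,0,0.3,0,0,0,1],[0,0,0.25,0,0,0,1],[0,0,0.12,0,0,0,1]],
])

```text
clock: 20.65
tool_pos: [0.4395, -0.2596, 0.0566]
eef_rot: [3.141, -0.001, -0.179]
ft_force: [-0.9, -1.2, -2.1]
gripper_width: 0.023
grasp_force: 59.2
```

servo_tool([
  [[0,0,0.08,0,0,0,1],[0,0,0.04,0,0,0,1],[0,0,0,0,0,0,1],[0,0,0,0,0,0,1]],
])

```text
clock: 21.05
tool_pos: [0.4405, -0.2602, 0.0522]
eef_rot: [3.14, -0.003, -0.179]
ft_force: [0.0, -0.1, -2.5]
gripper_width: 0.0233
grasp_force: 59.2
```

Run:
```python
from plan import *
p,R,s=state();print(s['clock'],p,s['eef_rot'],s['ft_force'],s['wrist_torque'])
```

```text
21.05 [ 0.4405 -0.2602  0.0522] [ 3.1397 -0.0031 -0.1792] [ 0.0371 -0.1278 -2.4815] [-0.0043  0.0471  0.0321]
```

servo_tool([
  [[0,-0.03,0.03,0,0,0,1],[0,0,0.02,0,0,0,1],[0,0,0,0,0,0,1],[0,0,0,0,0,0,1]],
])

```text
clock: 21.45
tool_pos: [0.4408, -0.2584, 0.0497]
eef_rot: [3.14, -0.003, -0.179]
ft_force: [-0.6, 1.0, 2.3]
gripper_width: 0.0233
grasp_force: 59.7
```

Run:
```python
from plan import *
p,R,s=state();print(s['clock'],p,s['eef_rot'],s['ft_force'],s['wrist_torque'])
```

```text
21.45 [ 0.4408 -0.2584  0.0497] [ 3.14   -0.0027 -0.1791] [-0.5509  0.9515  2.2891] [0.2471 0.2346 0.0011]
```

Seated: the contact force is now upward and the height matches the pick-up. I'll release gently and rise.

servo_tool([
  [[0,0,0,0,0,0,0.6],[0,0,0,0,0,0,0.5],[0,0,0,0,0,0,0.3],[0,0,0,0,0,0,0],[0,0,0,0,0,0,0]],
])

```text
clock: 21.95
tool_pos: [0.4403, -0.2585, 0.0492]
eef_rot: [3.14, -0.002, -0.179]
ft_force: [-0.3, 0.5, 1.6]
gripper_width: 0.0838
grasp_force: 0.0
```

servo_tool([
  [[0,0,0,0,0,0,0],[0,0,0,0,0,0,0],[0,0,-0.1,0,0,0,0],[0,0,-0.3,0,0,0,0],[0,0,-0.6,0,0,0,0]],
])

```text
clock: 22.45
tool_pos: [0.4385, -0.2574, 0.0986]
eef_rot: [-3.141, 0.002, -0.179]
ft_force: [0.3, 0.4, -0.4]
gripper_width: 0.0858
grasp_force: 0.0
```

servo_tool([
  [[0,0,-0.8,0,0,0,0],[0,0,-0.8,0,0,0,0],[0,0.8,-0.4,0,0,0,0],[0,0.8,0,0,0,0,0],[0,0.8,0,0,0,0,0]],
])

```text
clock: 22.95
tool_pos: [0.4196, -0.378, 0.2028]
eef_rot: [3.137, -0.006, -0.178]
ft_force: [0.8, -0.6, -0.0]
gripper_width: 0.0853
grasp_force: 0.0
```

servo_tool([
  [[0,0.8,0,0,0,0,0],[0,0.5,0,0,0,0,0],[0,0,0,0,0,0,0],[0,0,0,0,0,0,0],[0,0,0,0,0,0,0]],
])

```text
clock: 23.45
tool_pos: [0.4082, -0.4384, 0.2001]
eef_rot: [3.141, -0.003, -0.177]
ft_force: [0.4, 0.0, -0.1]
gripper_width: 0.0857
grasp_force: 0.0
```

Run:
```python
from h import *
p,d=r.camera("top");a=np.load("top0.npz")['p'];hsv=cv2.cvtColor(p,cv2.COLOR_RGB2HSV)
m=((hsv[...,0]>100)&(hsv[...,0]<130)&(hsv[...,1]>120)&(hsv[...,2]>60)).astype(np.uint8);m[:,:400]=0;m[:180]=0;m[290:]=0;m[:,450:]=0
ys,xs=np.nonzero(m);P=plane("top",np.c_[xs,ys],.072);print(len(xs),P.mean(0),cv2.minAreaRect(np.float32(P[:,:2])))
g=((hsv[...,1]<60)&(p.min(2)>110)).astype(np.uint8)
for nm,(x,y,w,h),z in(("pot",(180,200,45,45),.048),("spool",(240,108,40,40),.024)):
    q=np.zeros_like(g);q[y:y+h,x:x+w]=g[y:y+h,x:x+w]
    c=max(cv2.findContours(q,0,2)[0],key=cv2.contourArea);Q=plane("top",c[:,0].astype(float),z)
    print(nm,cv2.minEnclosingCircle(np.float32(Q[:,:2])))
s,_=r.camera("side")
t=lambda i,x,y:cv2.resize(i[y:y+110,x:x+120,::-1],None,fx=3.3,fy=3.3,interpolation=0)
cv2.imwrite("pics/end.png",np.hstack([t(p,365,180),t(s,330,90)]))
print("pliers diff",np.abs(p[95:160,350:420].astype(int)-a[95:160,350:420]).mean(),r.observe()['tool_pos'],r.observe()['ft_force'])
```

```text
410 [ 0.45940533 -0.26072653  0.072     ] ((0.45937737822532654, -0.26074764132499695), (0.027117563411593437, 0.08994036167860031), 79.27786254882812)
pot ((0.4675424098968506, 0.2968405783176422), 0.03993895277380943)
spool ((0.7134106755256653, 0.14724260568618774), 0.03376469761133194)
pliers diff 0.8076190476190476 [ 0.40821382 -0.43827656  0.19987788] [ 0.49815146  0.26164177 -0.23005221]
```

View pics/end.png

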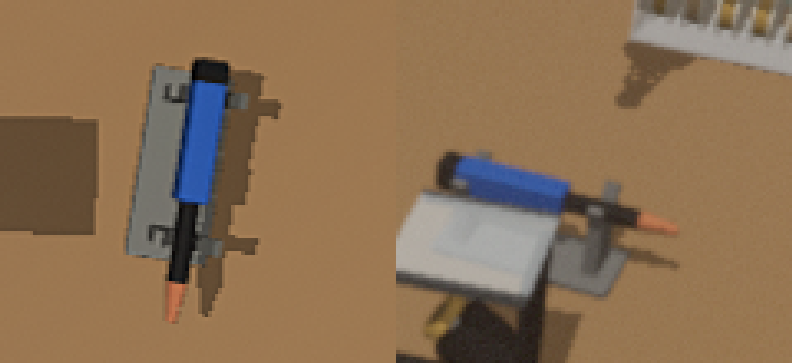

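The stylus lies in both forks within 1 mm of where it started, the arm is clear, and the pot, spool and pliers haven't moved.

```bash
python3 -c "
from cell import r
print(r.hand_in())"
```

```text
the job is handed in; nothing more can be done
None
```

Job done and handed in: I dipped the stylus in the pot, held it on the disc's centre for about 2 s at roughly 6 N, and laid it back in its rest within 1 mm of where it started; pot, spool and pliers did not move, and no verdict came back.

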